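# Roll the spindle blank into the V-block and butt it against the stop

## Robot

A 6-joint arm with a two-finger parallel gripper is mounted at the origin on the work surface. World frame = base frame: x ahead of the robot, y to its left, z up, the work surface at z = 0. Lengths are in m, angles in degrees, forces in N, time in s.
With the tool pointing down it reaches from about 0.375 to 0.9 m from the base axis. Payload 3.1 kg.
Tool frame: the origin (TCP) lies at the centre of the arm's flange, where the gripper is bolted on; the fingertips stand 182 mm ahead of it and the grasp point (between the pads) lies bot.grip_point_offset ahead of it (bot.grip_point_offset is the distance from the TCP to the grasp point, in m); x points along the fingers, z is the direction in which the jaws open and shut, and the axes are right-handed (so a half turn about x gives the same grasp; the last joint's range is limited). The gripper opens to 87 mm and grips with 3 to 60 N. Pads are 19 mm wide; open, the fingers measure 117 mm over their backs; the gripper's body (75 mm by 190 mm) begins 51 mm behind the grasp point.
Start: joints at [-74.456, 30.224, 82.088, -0, 67.689, -10.227], TCP at [0.272, -0.563, 0.405] pointing down, gripper open.
Joint ranges: [-176.69, 176.69], [-43.24, 126.21], [12.49, 139.97], [-82, 262], [0, 151.66], [-163.58, 163.58]. Speed limits (degrees/s): [159.86, 159.86, 180, 180, 180, 180].

## Interface

Orientations are given as a 3x3 rotation matrix whose columns are the frame's x, y, z axes.
In Python, from rig import bot gives the robot as it stands.
- The arm moves only by the tool step_arm, never from a script. Its argument "motion" is a list that holds one entry, the list of rows, each a list of 7 numbers: the turn, a rotation vector about the world's x, y, z in degrees, then the shift along the world's x, y, z in mm, then the finger opening in mm, from 0 to 87. A call has 1 to 12 rows; each row is the pose to reach, as a shift and turn from the pose commanded when the call began; what a row does not reach only later rows make up. A row lasts 1/12 s, in which the tool goes at most 41.7 mm and 7.16 degrees, less where a joint would pass 70% of its speed; a pose out of reach is approached as far as the arm can. A call with a gripper value outside its range is refused whole. The fingers move at their own pace and stop on an object; the grip force is fixed at half the most. Time passes only in rows, so rows that repeat a pose let the fingers close. It gives the time, the measured TCP pose, the force and the opening at its end, in the units of the state.
- bot.read_state(): the state, without advancing time (a new reading comes with each control period).
- bot.capture(name): name is "scene" or "top"; returns a dict with "frame" (384x512x3 uint8, red, green, blue), "range_z" (384x512 float32, m along the optical axis (not along the pixel's ray), 0 where there is no reading), "fx", "fy", "cx", "cy" (pixels), "cam_to_world" (4x4, takes a point from camera to world coordinates). Camera axes: x right, y down, z forward; pixel columns grow to the right and rows downward; lengths in m; the calibration is good to about 2 mm. A picture is of the moment at which its call begins.
- bot.hand_in(): hands the job in, once; it reports no verdict.
The state is a dict: "time_s": time; "joint_positions": joint angles; "qvel": joint speeds; "tau": joint torques, N m; "position": TCP position; "tcp_rot": TCP orientation; "force": force on the tool from outside, world axes, zero at the start; "moment": the same for the moment, N m; "opening": opening from 0.0 (shut) to 1.0 (fully open).
Only numpy, scipy, OpenCV 4.12 (cv2) and the standard library are available. Lean on these libraries where they do the work, as an engineer would, in place of code of your own. Each camera call takes 0.05 s, during which the arm holds its last target.

## Task

Using only the fingertips or the outside of the fingers, roll the longer of the two round aluminium bars along the bench, up the ramp and into the groove of the V-block, and gently push it endways along the groove until its end rests against the end stop. Do not pinch, lift or carry the bar, and leave the shorter bar and the other things on the bench where they are. Finish clear of everything.

Things in the scene. Friction and masses are not known exactly. Their poses are not given: they have to be found in the camera images.
- short_bar: The shorter bar, to be left alone: same aluminium and 40 mm diameter but only 70 mm long, loose. Origin at its middle on its axis; its x axis runs along it.
- long_bar: The longer bar, the one to move: plain solid aluminium cylinder, slippery (friction about 0.35), 40 mm diameter, 140 mm long, about 0.5 kg, loose, lying on the bench left (+y) or right (-y) of the V-block, 195 to 240 mm from its groove, 20 to 45 mm short of the stop, within 9 degrees of parallel. Origin mid-length on its axis (20 mm above the bench); x along the bar; y and z turn as it rolls.
- vblock: Dark steel V-block, 110 mm long, fixed. Origin on the bench under the groove's middle; x along the groove away from the robot to the end stop, y across, z up. Symmetrical: each side a ramp rises from the bench 105 mm from the middle line to a crest 14 mm high, 15 mm from it; then the groove's face falls at 40 degrees to the bottom, 1.5 mm above the bench.
- seat (a point): Where the middle of the long bar is when it is seated in the groove and against the stop: over the groove's middle line, 27.6 mm above the bench, 15 mm from the block's middle towards the robot. The bar's near end then overhangs the block by 30 mm. In the groove the bar slides lengthways under a push of 2 to 5 N; on a ramp it rolls back down if let go. Axes as the V-block's.
- stop (a point): Middle of the end stop's face that the bar's end rests against: the near (-x) face of an upright steel plate at the far end of the V-block (55 mm from the block's middle), 70 mm wide across the groove, 10 mm thick, 46 mm high. The point is 27.5 mm above the bench. Axes as the V-block's.
- jar: Bystander, leave alone: loose amber glass jar with a steel cap, 56 mm across, 65 mm high; behind the V-block. Origin at the centre of its underside.
- wheel: Bystander, leave alone: loose small grinding wheel lying flat, 90 mm across, 18 mm thick; behind, to the left. Origin at the centre of its underside.
- bush: Bystander, leave alone: loose flanged brass bush standing upright, 44 mm across, 34 mm high; behind, to the right. Origin at the centre of its underside.
- wrench: Bystander, leave alone: loose open-ended wrench lying flat; near the robot, left. Origin at the centre of its underside.
- brush: Bystander, leave alone: loose hand brush lying flat; near the robot, right. Origin at the centre of its underside.
- pad: Bystander, leave alone: loose cork polishing pad, 60 x 35 x 22 mm; behind the V-block, a little to the left. Origin at the centre of its underside.
Mind the look-alikes: they are no part of the job. What is shaped like the long_bar but red or yellow is not meant.

How it is judged:
By the outcome, as a careful person would: the job done as asked, in the order asked, and still so for the second after the job is handed in, with the robot touching nothing.
It also fails if it takes over 48 s, if anything falls off the work surface, if the arm or the gripper's body presses on something with over 40 N, if the wrist force passes 120 N, or if a joint passes its speed limit or range.

## Working session

There is one attempt and no reset: what is moved stays moved. The work goes in short steps, Python scripts to look and compute and a tool call to move; the robot and the scene stay as the last step left them, time stands still between calls to the robot, and variables do not carry over. Pictures are saved under pics/ and viewed, and the job is handed in when it is done.

Besides the shell and the picture viewer there is one more tool, called by a JSON object that holds its "op" and its "data". step_arm: Moves the arm, as the interface text tells. Its arguments: {"type":"object","properties":{"motion":{"type":"array"}},"required":["motion"]}

```bash
mkdir -p pics; ls; python3 - <<'E'
from rig import bot
import cv2,numpy as np
s=bot.read_state()
print(s['time_s'],s['position'],s['tcp_rot'],s['opening'],bot.grip_point_offset)
for n in("scene","top"):
    c=bot.capture(n); cv2.imwrite(f'pics/{n}0.png',cv2.cvtColor(c['frame'],cv2.COLOR_RGB2BGR)); np.savez(f'pics/{n}0.npz',**c)
    print(n,c['fx'],c['cx'],c['cy'],np.round(c['cam_to_world'],3).tolist())
E
```

```text
pics
0.0 [ 0.27168161 -0.56247736  0.40378819] [[-6.05505982e-04  9.00506000e-01  4.34843164e-01]
 [ 2.05473376e-03  4.34843446e-01 -9.00503723e-01]
 [-9.99997706e-01  3.48226540e-04 -2.11360039e-03]] 0.9981375682327183 0.1635
scene 363.1074862957127 266.4644418779092 193.21114671018046 [[0.397, 0.74, -0.543, 1.129], [0.918, -0.323, 0.231, -0.231], [-0.005, -0.59, -0.808, 0.908], [0.0, 0.0, 0.0, 1.0]]
top 479.249313844184 257.1708176337387 188.34741286060662 [[0.024, -0.999, 0.041, 0.471], [-1.0, -0.024, 0.001, 0.006], [0.0, -0.041, -0.999, 1.576], [0.0, 0.0, 0.0, 1.0]]
```

View pics/scene0.png

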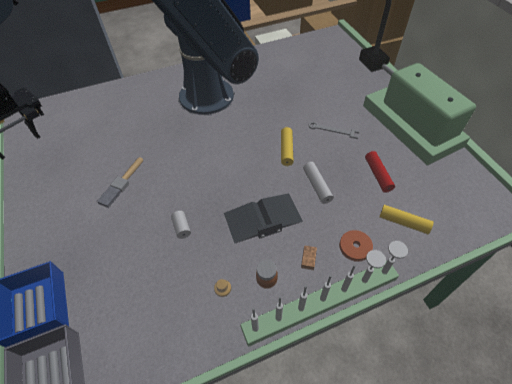

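View pics/top0.png

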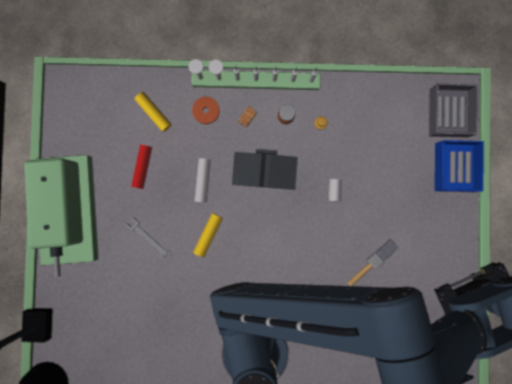

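The top picture shows bar-shaped candidates: grey long (201,180), grey short (334,190), red (142,167), yellow (152,111) and yellow (208,235). The plain grey one at (201,180), left of the V-block (265,170), fits the long_bar. I'll confirm that in a crop and measure it.

```bash
cat > h.py <<'E'
import numpy as np,cv2
def pts(c):
    z=c['range_z'].astype(float);v,u=np.mgrid[:z.shape[0],:z.shape[1]]
    P=np.stack([(u-c['cx'])/c['fx']*z,(v-c['cy'])/c['fy']*z,z],-1)
    M=c['cam_to_world'];return P@M[:3,:3].T+M[:3,3]
def proj(c,p):
    M=np.linalg.inv(c['cam_to_world']);q=M[:3,:3]@np.array(p)+M[:3,3]
    return c['cx']+c['fx']*q[0]/q[2],c['cy']+c['fy']*q[1]/q[2]
def crop(c,u0,u1,v0,v1,k,name):
    f=c['frame'][v0:v1,u0:u1];f=cv2.resize(f,None,fx=k,fy=k,interpolation=cv2.INTER_CUBIC)
    cv2.imwrite(name,cv2.cvtColor(f,cv2.COLOR_RGB2BGR))
E
python3 - <<'E'
from h import *
c=dict(np.load('pics/top0.npz'));W=pts(c)
crop(c,180,310,135,255,6,'pics/top_c.png')
def box(u0,u1,v0,v1,zmin,zmax=1):
    w=W[v0:v1,u0:u1].reshape(-1,3);return w[(w[:,2]>zmin)&(w[:,2]<zmax)]
b=W[215:225,225:260].reshape(-1,3);print('bench z',b[:,2].mean(),b[:,2].std())
for n,a in dict(long=(188,215,150,208,.015),short=(324,345,172,206,.015),yel=(190,225,208,260,.015),red=(128,155,140,192,.015),block=(228,302,142,194,.004,.03),stop=(250,285,140,165,.036)).items():
    p=box(*a);r=cv2.minAreaRect((p[:,:2]*1000).astype(np.float32));print(n,len(p),np.round(p.mean(0),4),'zmax',p[:,2].max().round(4),r)
c=dict(np.load('pics/scene0.npz'));W=pts(c)
crop(c,220,360,120,245,5,'pics/scene_c.png')
b=W[150:180,210:250].reshape(-1,3);print('bench z',b[:,2].mean(),b[:,2].std())
for n,a in dict(long=(300,338,155,206,.015),yel=(275,300,120,170,.015),short=(168,195,205,242,.015),block=(220,305,190,245,.004,.03),stop=(250,290,190,245,.038)).items():
    p=box(*a);r=cv2.minAreaRect((p[:,:2]*1000).astype(np.float32));print(n,len(p),np.round(p.mean(0),4),'zmax',p[:,2].max().round(4),r)
E
```

```text
bench z 0.0010650733543008677 0.003534409698397467
long 537 [0.5565 0.1833 0.0365] zmax 0.0504 ((556.7528076171875, 184.48597717285156), (40.18933868408203, 139.60499572753906), 85.72357177734375)
short 273 [ 0.5361 -0.2429  0.0361] zmax 0.0502 ((536.2322387695312, -245.1237335205078), (39.9445915222168, 68.500244140625), 89.62386322021484)
yel 547 [0.38   0.1613 0.0362] zmax 0.05 ((380.38250732421875, 162.1351776123047), (40.153907775878906, 140.4946746826172), 65.8955307006836)
red 544 [0.5951 0.3806 0.0365] zmax 0.0508 ((595.3638916015625, 383.34051513671875), (41.252899169921875, 139.73377990722656), 79.1104736328125)
block 1938 [ 0.5987 -0.0154  0.0097] zmax 0.0299 ((604.4099731445312, -15.430709838867188), (168.235107421875, 240.00698852539062), 1.3921458721160889)
stop 73 [ 0.6539 -0.0192  0.0468] zmax 0.0524 ((653.9566040039062, -19.988990783691406), (68.04444885253906, 10.935670852661133), 86.45169830322266)
bench z 0.002811628128192672 0.052400326991567964
long 552 [0.5667 0.1766 0.0383] zmax 0.9084 ((826.4837036132812, 16.794723510742188), (99.96553802490234, 775.5054931640625), 58.099735260009766)
yel 414 [0.4012 0.1504 0.0494] zmax 0.9084 ((728.2587890625, -8.931488037109375), (42.578704833984375, 915.3392333984375), 63.73619842529297)
short 357 [ 0.5459 -0.2456  0.0411] zmax 0.9084 ((813.984130859375, -248.14456176757812), (40.01902770996094, 630.2659912109375), 89.5621109008789)
block 1595 [ 0.5966 -0.0196  0.0095] zmax 0.0298 ((594.3248291015625, -24.348342895507812), (258.1544494628906, 164.0792999267578), 63.618526458740234)
stop 119 [ 0.6953 -0.0386  0.1172] zmax 0.9084 ((876.784423828125, -135.14520263671875), (62.379024505615234, 536.1810913085938), 62.66488265991211)
```

View pics/top_c.png

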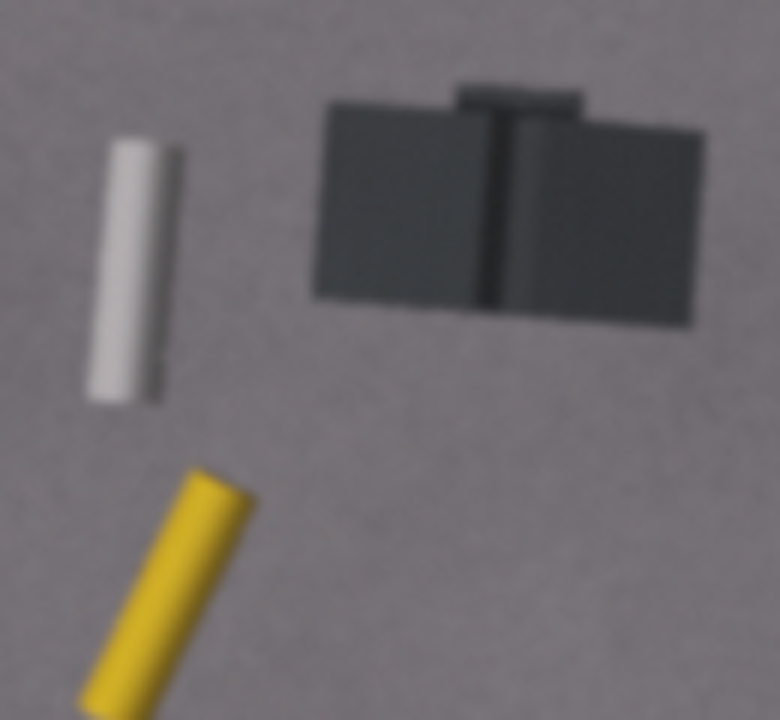

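View pics/scene_c.png

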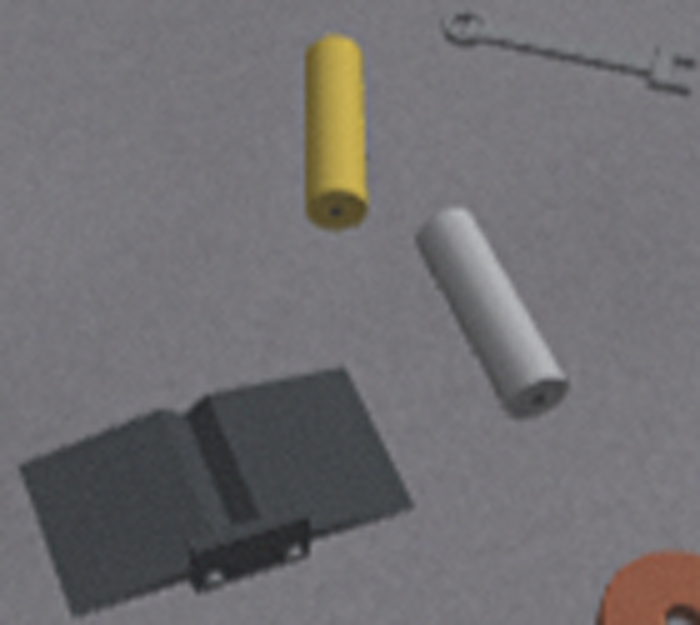

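```bash
cat >> h.py <<'E'
def ray(c,u,v,z):
    M=c['cam_to_world'];d=M[:3,:3]@np.array([(u-c['cx'])/c['fx'],(v-c['cy'])/c['fy'],1]);o=M[:3,3]
    return o+d*(z-o[2])/d[2]
E
python3 - <<'E'
from h import *
t=dict(np.load('pics/top0.npz'));s=dict(np.load('pics/scene0.npz'))
T=lambda x,y,z:ray(t,180+(x+.5)/6-.5,135+(y+.5)/6-.5,z)*1000
S=lambda x,y,z:ray(s,220+(x+.5)/5-.5,120+(y+.5)/5-.5,z)*1000
for nm,F,C in(('top',T,[(328,101),(706,131),(692,327),(314,299)]),('scene',S,[(413,507),(76,615),(20,466),(345,367)])):
    P=np.array([F(x,y,0) for x,y in C])[:,:2]
    P=P
    print(nm,P.round(1).tolist(),'c',P.mean(0).round(1),'size',np.linalg.norm(P[0]-P[1]).round(1),np.linalg.norm(P[1]-P[2]).round(1))
    ax=P[0]-P[3]+P[1]-P[2];ay=P[0]-P[1]+P[3]-P[2]
    print(' yaw from sides',np.degrees(np.arctan2(ax[1],ax[0])),'from across',np.degrees(np.arctan2(-ay[0],ay[1])))
# long bar refine from depth: fit cylinder axis
for nm,c,b in(('top',t,(188,215,150,208)),('scene',s,(300,338,155,206))):
    w=pts(c)[b[2]:b[3],b[0]:b[1]].reshape(-1,3)*1000;w=w[(w[:,2]>15)&(w[:,2]<60)]
    from scipy.optimize import least_squares
    def f(q):
        y=q[0]+np.tan(q[1])*(w[:,0]-557);return np.hypot((w[:,1]-y)*np.cos(q[1]),w[:,2]-q[2])-20
    r=least_squares(f,[184,-.07,20],loss='soft_l1',f_scale=2);a=r.x[1];l=(w[:,0]-557)*np.cos(a)+(w[:,1]-r.x[0])*np.sin(a)
    print(nm,r.x[0],np.degrees(a),r.x[2],'ends',np.percentile(l,[0,1,99,100]).round(1))
E
```

```text
top [[655.4, 85.5], [643.9, -122.7], [535.9, -117.3], [546.2, 90.4]] c [595.4 -16. ] size 208.5 108.2
 yaw from sides -2.699022663843868 from across -3.005193277123419
scene [[653.2, 84.8], [641.2, -121.4], [533.9, -117.0], [545.4, 92.0]] c [593.4 -15.4] size 206.6 107.4
 yaw from sides -3.076747405545589 from across -3.2329979763817533
top 185.1490426408435 -3.7465130660606905 21.154579315891066 ends [-70.1 -68.9  68.   69.8]
scene 184.78763095750716 -3.9416275152422693 19.589156205456973 ends [-72.2 -69.8  70.2  71.9]
```

Both crops show a plain grey 140 mm bar at top px (201,180). The yellow bar (208,235) is a look-alike, and the block's stop is at the far end (266,152).

| Item | Position (mm) | Yaw |
|---|---|---|
| Block | (595, -16) | -3° |
| Bar | (557, 185) | -3.8° |

The bar is 198 mm to the left of the groove and 33 mm short of the stop. Sizes and ranges agree with the description.

The plan is to push with both open fingers spread along the bar, behind it. I'll yaw the bar slightly so that it also gains some +x while it rolls.

{"op": "step_arm", "data": {"motion": [[[0, 0, 6, 14, 37.5, 0, 87], [0, 0, 12, 28, 75, -4, 87], [0, 0, 18, 42, 112, -8, 87], [0, 0, 24, 56, 150, -16, 87], [0, 0, 30, 70, 187, -24, 87], [0, 0, 36, 84, 225, -32, 87], [0, 0, 42, 98, 262, -40, 87], [0, 0, 48, 112, 300, -48, 87], [0, 0, 54, 126, 337, -56, 87], [0, 0, 60, 140, 375, -64, 87], [0, 0, 66, 155, 412, -72, 87], [0, 0, 71, 170, 450, -80, 87]]]}}

```text
time_s: 1.1
position: [0.442, -0.111, 0.3243]
tcp_rot: [[-0.0, -0.122, 0.993], [-0.0, 0.993, 0.122], [-1.0, 0.0, -0.0]]
force: [0.9, -0.2, -0.3]
opening: 1.003
```

{"op": "step_arm", "data": {"motion": [[[0, 0, 0, 14, 38, -4, 87], [0, 0, 0, 28, 76, -8, 87], [0, 0, 0, 42, 114, -12, 87], [0, 0, 0, 57, 152, -16, 87], [0, 0, 0, 71, 190, -20, 87], [0, 0, 0, 85, 228, -24, 87], [0, 0, 0, 99, 266, -28, 87], [0, 0, 0, 113, 304, -32, 87], [0, 0, 0, 127, 343, -36, 87], [0, 0, 0, 127, 343, -42, 87], [0, 0, 0, 127, 343, -42, 87], [0, 0, 0, 127, 343, -42, 87]]]}}

```text
time_s: 2.1
position: [0.5679, 0.23, 0.2818]
tcp_rot: [[-0.003, -0.119, 0.993], [-0.001, 0.993, 0.119], [-1.0, -0.001, -0.003]]
force: [-1.0, -0.3, 0.1]
opening: 1.0
```

Now lower behind the bar (tip to z ≈ 8 mm).

{"op": "step_arm", "data": {"motion": [[[0, 0, 0, 2, 1, -15, 87], [0, 0, 0, 2, 1, -40, 87], [0, 0, 0, 2, 1, -65, 87], [0, 0, 0, 2, 1, -80, 87], [0, 0, 0, 2, 1, -88, 87], [0, 0, 0, 2, 1, -92, 87], [0, 0, 0, 2, 1, -92, 87]]]}}

```text
time_s: 2.68
position: [0.5707, 0.23, 0.1905]
tcp_rot: [[-0.001, -0.116, 0.993], [-0.0, 0.993, 0.116], [-1.0, -0.0, -0.001]]
force: [-0.5, -0.5, -0.1]
opening: 1.003
```

```bash
python3 - <<'E'
from rig import bot
from h import *
s=bot.read_state();print(s['time_s'],s['position'],s['force'])
c=bot.capture('scene');crop(c,220,380,110,240,5,'pics/s1.png')
E
```

```text
2.6833 [0.57066914 0.23001883 0.19045537] [-0.49417533 -0.54197322 -0.11555478]
```

View pics/s1.png

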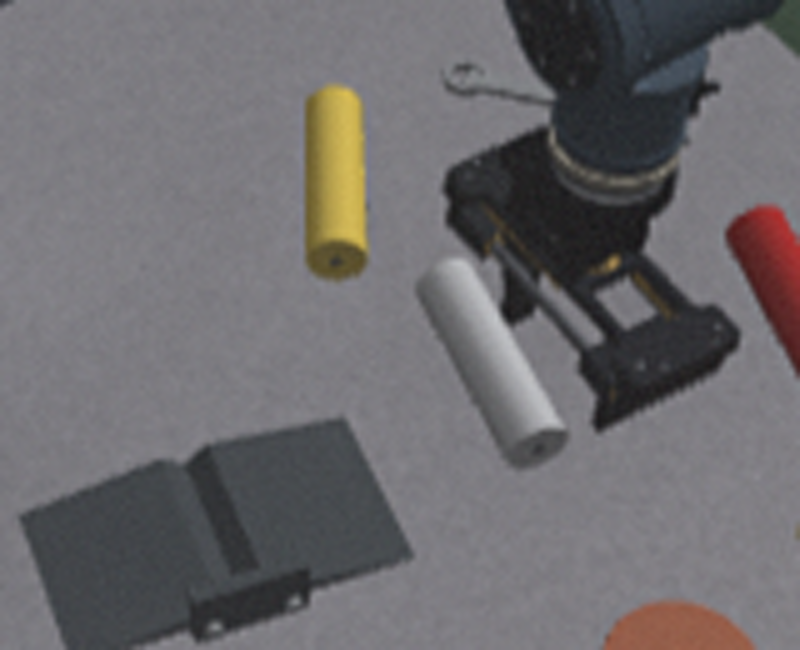

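The fingers straddle nothing and stand behind the bar (about px (505,300) and (610,410) in the crop). Now start rolling slowly.

{"op": "step_arm", "data": {"motion": [[[0, 0, 0, 0.2, -2, 0, 87], [0, 0, 0, 0.5, -4, 0, 87], [0, 0, 0, 0.7, -6, 0, 87], [0, 0, 0, 1.0, -8, 0, 87], [0, 0, 0, 1.2, -10, 0, 87], [0, 0, 0, 1.5, -12, 0, 87], [0, 0, 0, 1.7, -14, 0, 87], [0, 0, 0, 2, -16, 0, 87], [0, 0, 0, 2.2, -18, 0, 87], [0, 0, 0, 2.5, -20, 0, 87], [0, 0, 0, 2.7, -22, 0, 87], [0, 0, 0, 3, -24, 0, 87]]]}}

```text
time_s: 3.73
position: [0.5738, 0.207, 0.1907]
tcp_rot: [[-0.0, -0.118, 0.993], [-0.0, 0.993, 0.118], [-1.0, -0.0, -0.0]]
force: [0.8, -0.9, -0.4]
opening: 0.999
```

```bash
cat > look.py <<'E'
import sys
from rig import bot
from h import *
from scipy.optimize import least_squares
def bar(c,v0=(557,185)):
    w=pts(c)
    f=c['frame'].astype(int);g=(f.min(-1)>95)&(f.max(-1)-f.min(-1)<25)&(f.mean(-1)>125)
    w=w[g]*1000
    w=w[(w[:,2]>8)&(w[:,2]<62)&(abs(w[:,0]-560)<110)&(w[:,1]>-60)&(w[:,1]<225)]
    r=cv2.minAreaRect(w[:,:2].astype(np.float32))
    return w,r
if __name__=='__main__':
    s=bot.read_state();print(s['time_s'],s['position'].round(4),s['force'].round(1))
    c=bot.capture('scene');crop(c,220,380,110,240,5,f'pics/s{sys.argv[1]}.png');np.savez('pics/last.npz',**c)
E
python3 look.py 2
```

```text
3.7333 [0.5738 0.207  0.1907] [ 0.8 -0.9 -0.4]
```

View pics/s2.png

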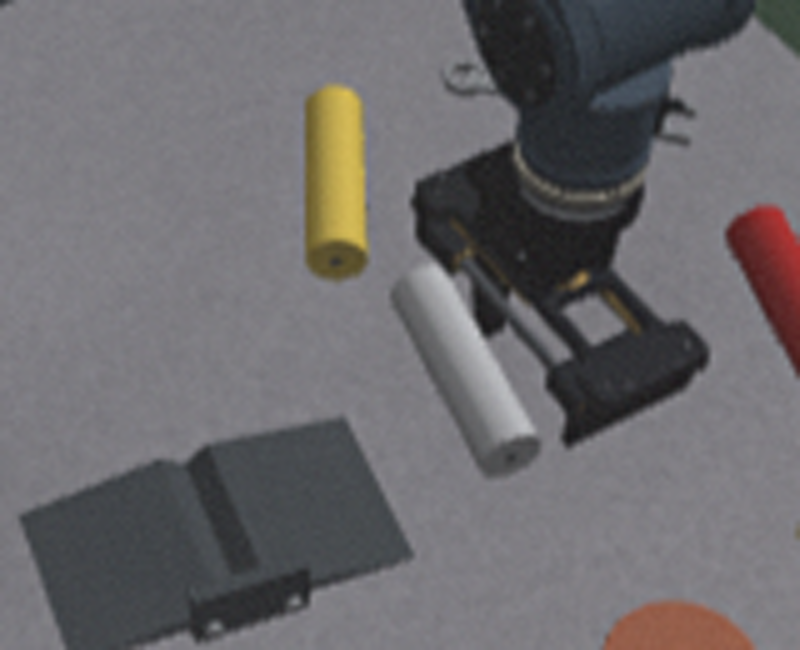

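```bash
cat > m.py <<'E'
from look import *
# axis fit: bright grey points near the cylinder
def fit(c,y0,zc=20,zfree=False):
    w,_=bar(c)
    w=w[(abs(w[:,1]-y0)<45)]
    def f(q,w=w):
        y=q[0]+np.tan(q[1])*(w[:,0]-557);z=q[2]
        return np.hypot((w[:,1]-y)*np.cos(q[1]),w[:,2]-z)-20
    r=least_squares(f,[y0,-.05,zc],loss='soft_l1',f_scale=1.5)
    k=abs(f(r.x))<4;a=r.x[1];l=(w[k,0]-557)*np.cos(a)+(w[k,1]-r.x[0])*np.sin(a)
    lo,hi=np.percentile(l,[1,99.5]);m=(lo+hi)/2
    C=np.array([557+m*np.cos(a),r.x[0]+m*np.sin(a)]);d=C-[595,-15.7];th=np.radians(-3.05)
    print('axis C',C.round(1),'yaw',np.degrees(a).round(1),'z',r.x[2].round(1),'len',(hi-lo).round(1),'n',k.sum(),'| block x,lat',(d@[np.cos(th),np.sin(th)]).round(1),(d@[-np.sin(th),np.cos(th)]).round(1))
if __name__=='__main__':
    fit(dict(np.load('pics/last.npz')),float(sys.argv[1]))
E
python3 m.py 165;python3 m.py 170; python3 -c "
from m import *
fit(dict(np.load('pics/scene0.npz')),185)"
```

```text
axis C [554.3 167.3] yaw -4.3 z 19.8 len 136.1 n 278 | block x,lat -50.4 180.6
axis C [554.3 167.3] yaw -4.3 z 19.8 len 136.1 n 278 | block x,lat -50.4 180.6
axis C [555.9 184.6] yaw -3.5 z 19.7 len 138.2 n 255 | block x,lat -49.7 198.0
```

The bar rolls straight and does not steer. It is now at block x ≈ -50 and yaw -4.3°, so its middle would be barely over the block's edge (-55) on the ramp. I'll nudge it about 15 mm forward from its near end with closed fingertips, leaving room for the push in the groove. First back off and rise.

{"op": "step_arm", "data": {"motion": [[[0, 0, 0, 1, 6, 0, 87], [0, 0, 0, 2, 15, 4, 87], [0, 0, 0, 2, 18, 30, 60], [0, 0, 0, 2, 18, 60, 40], [0, 0, 0, 2, 18, 85, 0], [0, 0, -2, -20, 10, 90, 0], [0, 0, -4, -45, -5, 90, 0], [0, 0, -6, -75, -20, 90, 0], [0, 0, -8, -100, -30, 90, 0], [0, 0, -8, -115, -35, 90, 0], [0, 0, -8, -115, -35, 90, 0], [0, 0, -8, -115, -35, 90, 0]]]}}

```text
time_s: 4.78
position: [0.4589, 0.1728, 0.2813]
tcp_rot: [[0.001, 0.021, 1.0], [0.0, 1.0, -0.021], [-1.0, 0.0, 0.001]]
force: [0.1, 0.5, -0.1]
opening: 0.322
```

```bash
python3 look.py 3; python3 m.py 165
```

```text
4.7833 [0.4589 0.1728 0.2813] [ 0.1  0.5 -0.1]
axis C [555.7 164.7] yaw -3.6 z 19.7 len 134.7 n 268 | block x,lat -48.9 178.0
```

View pics/s3.png

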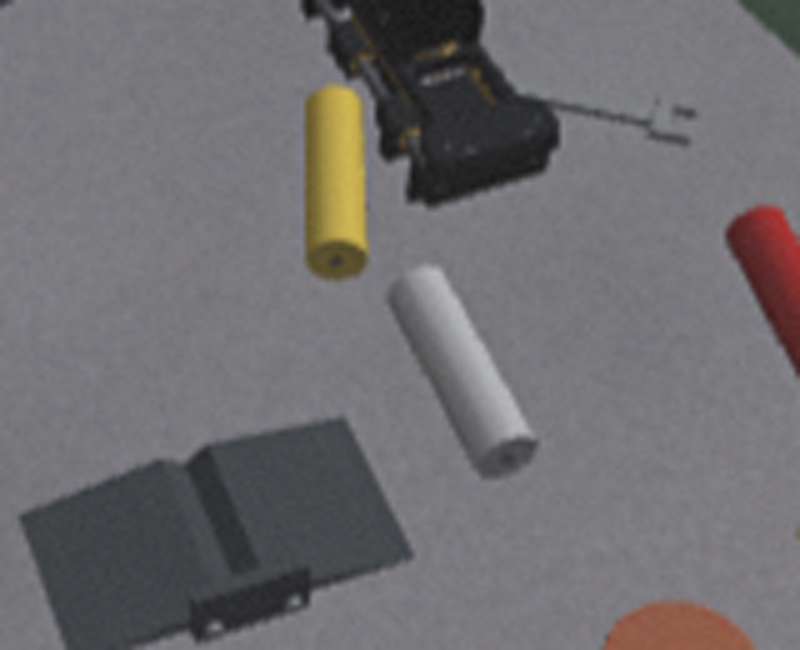

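The bar is at rest at (556,165), with its near end at about (486,169). Descend behind the near end.

{"op": "step_arm", "data": {"motion": [[[0, 0, 0, 2, -2, 0, 0], [0, 0, 0, 2, -2, 0, 0], [0, 0, 0, 2, -2, 0, 0], [0, 0, 0, 2, -2, -10, 0], [0, 0, 0, 2, -2, -35, 0], [0, 0, 0, 2, -2, -60, 0], [0, 0, 0, 2, -2, -80, 0], [0, 0, 0, 2, -2, -90, 0], [0, 0, 0, 2, -2, -90, 0]]]}}

```text
time_s: 5.58
position: [0.4601, 0.1701, 0.1883]
tcp_rot: [[-0.005, 0.022, 1.0], [-0.001, 1.0, -0.022], [-1.0, -0.001, -0.005]]
force: [0.0, 0.6, 0.3]
opening: 0.006
```

```bash
python3 look.py 4
```

```text
5.5833 [0.4601 0.1701 0.1883] [0.  0.6 0.3]
```

View pics/s4.png

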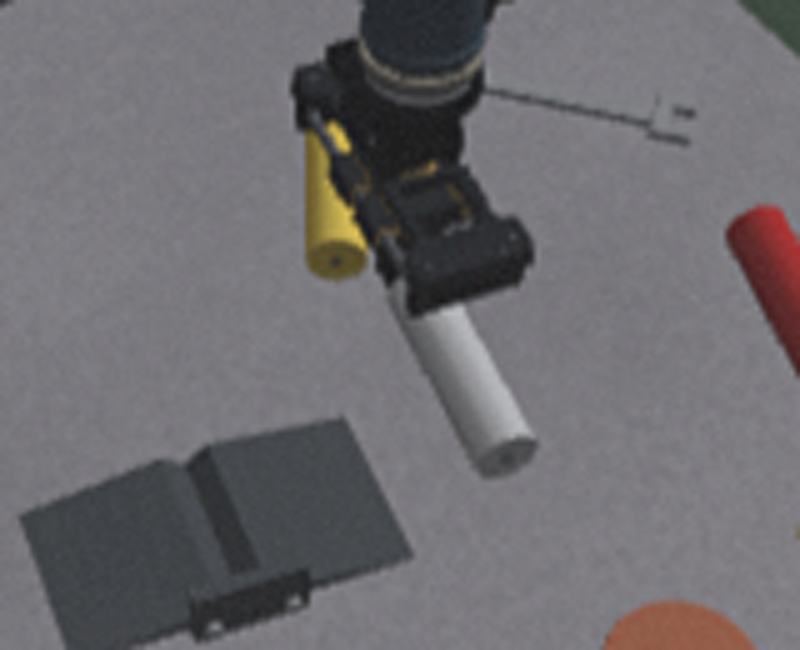

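{"op": "step_arm", "data": {"motion": [[[0, 0, 0, 3, 0, 0, 0], [0, 0, 0, 6, 0, 0, 0], [0, 0, 0, 8, 0, 0, 0], [0, 0, 0, 10, 0, 0, 0], [0, 0, 0, 12, 0, 0, 0], [0, 0, 0, 14, 0, 0, 0], [0, 0, 0, 16, 0, 0, 0], [0, 0, 0, 18, -0.5, 0, 0], [0, 0, 0, 20, -0.5, 0, 0]]]}}

```text
time_s: 6.38
position: [0.4799, 0.1696, 0.1907]
tcp_rot: [[-0.003, 0.021, 1.0], [-0.0, 1.0, -0.021], [-1.0, -0.0, -0.003]]
force: [-4.7, -0.6, 3.6]
opening: 0.004
```

```bash
python3 look.py 5; python3 m.py 165
```

```text
6.3833 [0.4799 0.1696 0.1907] [-4.7 -0.6  3.6]
axis C [584.5 162.5] yaw -3.6 z 20.1 len 88.9 n 190 | block x,lat -20.0 177.4
```

View pics/s5.png

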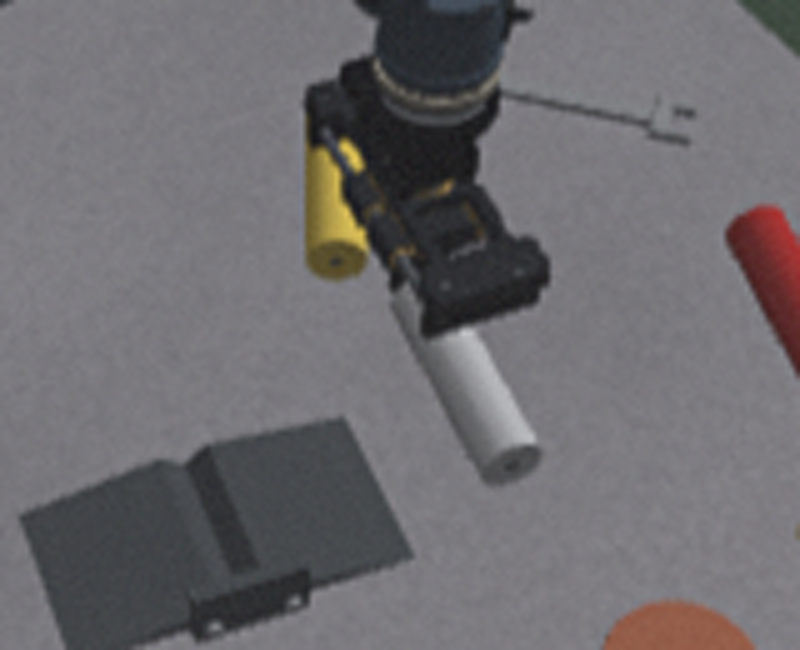

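{"op": "step_arm", "data": {"motion": [[[0, 0, 0, 2, 0, 0, 0], [0, 0, 0, 4, 0, 0, 0], [0, 0, 0, 6, -0.5, 0, 0], [0, 0, 0, 8, -0.5, 0, 0], [0, 0, 0, 10, -0.5, 0, 0], [0, 0, 0, 11, -0.5, 0, 0], [0, 0, 0, 11, -0.5, 0, 0], [0, 0, 0, 4, -0.5, 0, 0], [0, 0, 0, -8, 0, 0, 0], [0, 0, 0, -10, 0, 20, 0], [0, 0, 0, -10, 4, 50, 0], [0, 0, 0, -10, 10, 85, 0]]]}}

```text
time_s: 7.43
position: [0.4708, 0.1794, 0.2754]
tcp_rot: [[-0.001, 0.022, 1.0], [-0.0, 1.0, -0.022], [-1.0, -0.0, -0.001]]
force: [0.8, -0.2, -0.8]
opening: 0.009
```

```bash
python3 look.py 6; python3 m.py 165
```

```text
7.4333 [0.4708 0.1794 0.2754] [ 0.8 -0.2 -0.8]
axis C [574.  164.5] yaw -3.2 z 19.7 len 136.1 n 278 | block x,lat -30.6 178.8
```

View pics/s6.png

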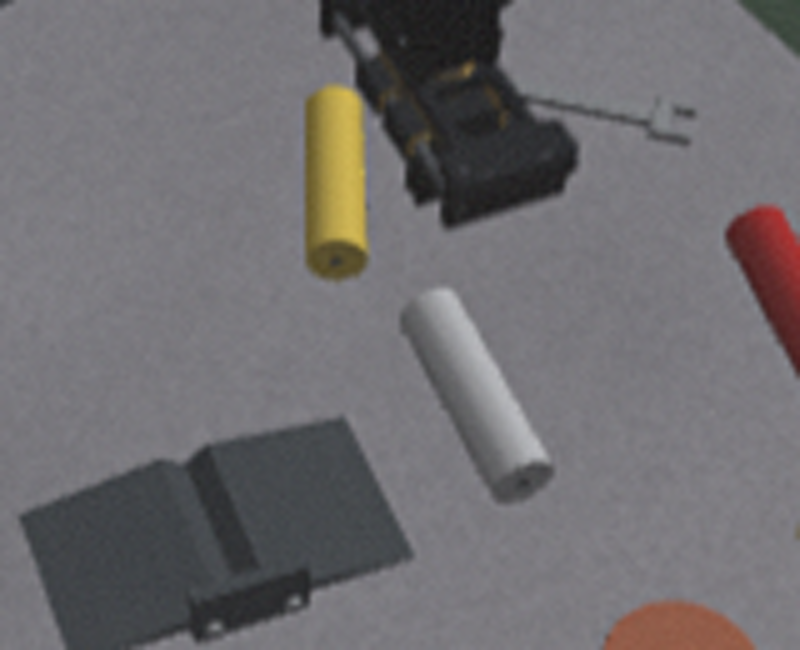

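The bar is now at block x ≈ -31 (16 mm short) and nearly parallel (yaw -3.2°). Go behind it again with the fingers open.

{"op": "step_arm", "data": {"motion": [[[0, 0, -0.5, 15, 15, 5, 87], [0, 0, -1, 40, 25, 5, 87], [0, 0, -1.5, 70, 29, 5, 87], [0, 0, -2, 95, 29, 5, 87], [0, 0, -2, 110, 29, 0, 87], [0, 0, -2, 110, 29, -10, 87], [0, 0, -2, 110, 29, -25, 87], [0, 0, -2, 110, 29, -45, 87], [0, 0, -2, 110, 29, -65, 87], [0, 0, -2, 110, 29, -80, 87], [0, 0, -2, 110, 29, -85, 87], [0, 0, -2, 110, 29, -85, 87]]]}}

```text
time_s: 8.48
position: [0.5793, 0.2085, 0.1887]
tcp_rot: [[-0.004, 0.056, 0.998], [-0.001, 0.998, -0.056], [-1.0, -0.001, -0.004]]
force: [0.8, -0.9, -0.2]
opening: 0.83
```

```bash
python3 look.py 7; python3 m.py 165
```

```text
8.4833 [0.5793 0.2085 0.1887] [ 0.8 -0.9 -0.2]
axis C [574.6 164.5] yaw -3.6 z 19.8 len 137.1 n 288 | block x,lat -30.0 178.9
```

View pics/s7.png

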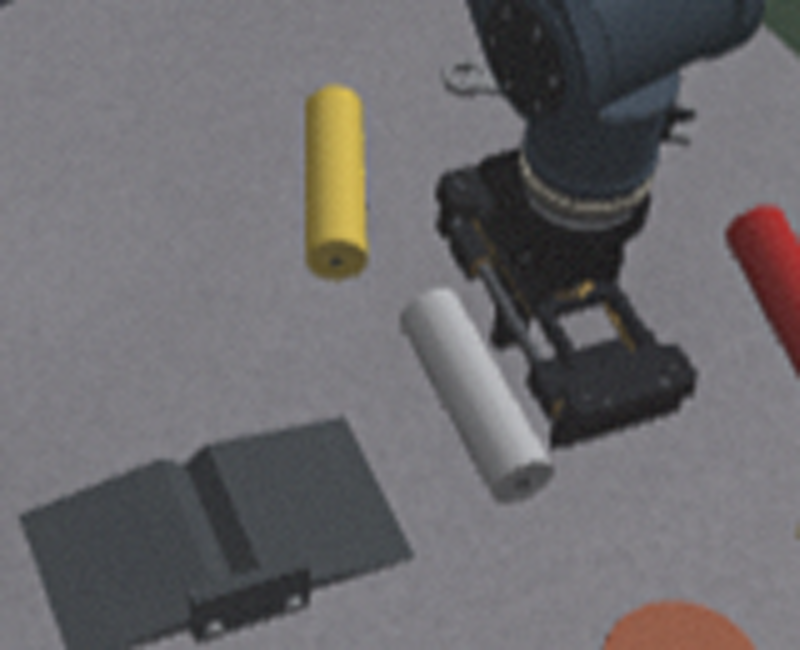

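{"op": "step_arm", "data": {"motion": [[[0, 0, 0, -0.1, -2, 0, 87], [0, 0, 0, -0.3, -5, 0, 87], [0, 0, 0, -0.4, -8, 0, 87], [0, 0, 0, -0.6, -11, 0, 87], [0, 0, 0, -0.7, -14, 0, 87], [0, 0, 0, -0.9, -17, 0, 87], [0, 0, 0, -1.1, -20, 0, 87], [0, 0, 0, -1.2, -23, 0, 87], [0, 0, 0, -1.4, -26, 0, 87], [0, 0, 0, -1.5, -29, 0, 87], [0, 0, 0, -1.7, -32, 0, 87], [0, 0, 0, -1.9, -35, 0, 87]]]}}

```text
time_s: 9.53
position: [0.5788, 0.1734, 0.1907]
tcp_rot: [[-0.0, 0.056, 0.998], [0.0, 0.998, -0.056], [-1.0, 0.0, -0.0]]
force: [0.4, 0.5, 0.1]
opening: 1.002
```

```bash
python3 look.py 8; python3 m.py 145
```

```text
9.5333 [0.5788 0.1734 0.1907] [0.4 0.5 0.1]
axis C [573.1 141.8] yaw -3.2 z 19.8 len 137.1 n 274 | block x,lat -30.2 156.1
```

{"op": "step_arm", "data": {"motion": [[[0, 0, 0, -0.2, -3, 0, 87], [0, 0, 0, -0.4, -6.5, 0, 87], [0, 0, 0, -0.5, -10, 0, 87], [0, 0, 0, -0.7, -13.5, 0, 87], [0, 0, 0, -0.9, -17, 0, 87], [0, 0, 0, -1.1, -20.5, 0, 87], [0, 0, 0, -1.3, -24, 0, 87], [0, 0, 0, -1.4, -27.5, 0, 87], [0, 0, 0, -1.6, -31, 0, 87], [0, 0, 0, -1.8, -34.5, 0, 87], [0, 0, 0, -2, -38, 0, 87], [0, 0, 0, -2.2, -41, 0, 87]]]}}

```text
time_s: 10.58
position: [0.5766, 0.1323, 0.1908]
tcp_rot: [[-0.0, 0.056, 0.998], [-0.0, 0.998, -0.056], [-1.0, -0.0, 0.0]]
force: [0.8, -1.4, -0.4]
opening: 1.001
```

{"op": "step_arm", "data": {"motion": [[[0, 0, 0, -0.2, -3, 0, 87], [0, 0, 0, -0.3, -6, 0, 87], [0, 0, 0, -0.5, -9, 0.5, 87], [0, 0, 0, -0.6, -12, 1, 87], [0, 0, 0, -0.8, -15, 1.5, 87], [0, 0, 0, -0.9, -18, 2, 87], [0, 0, 0, -1.1, -21, 2.5, 87], [0, 0, 0, -1.2, -24, 3, 87], [0, 0, 0, -1.4, -27, 3.5, 87], [0, 0, 0, -1.6, -30, 4, 87], [0, 0, 0, -1.7, -32, 4.5, 87], [0, 0, 0, -1.8, -34, 5, 87]]]}}

```text
time_s: 11.58
position: [0.5748, 0.0984, 0.1958]
tcp_rot: [[-0.0, 0.056, 0.998], [0.0, 0.998, -0.056], [-1.0, 0.0, -0.0]]
force: [0.2, 3.8, 2.4]
opening: 1.001
```

```bash
python3 look.py 9; python3 m.py 70
```

```text
11.5833 [0.5748 0.0984 0.1958] [0.2 3.8 2.4]
axis C [568.9  67.1] yaw -3.1 z 23.3 len 137.7 n 269 | block x,lat -30.5 81.3
```

View pics/s9.png

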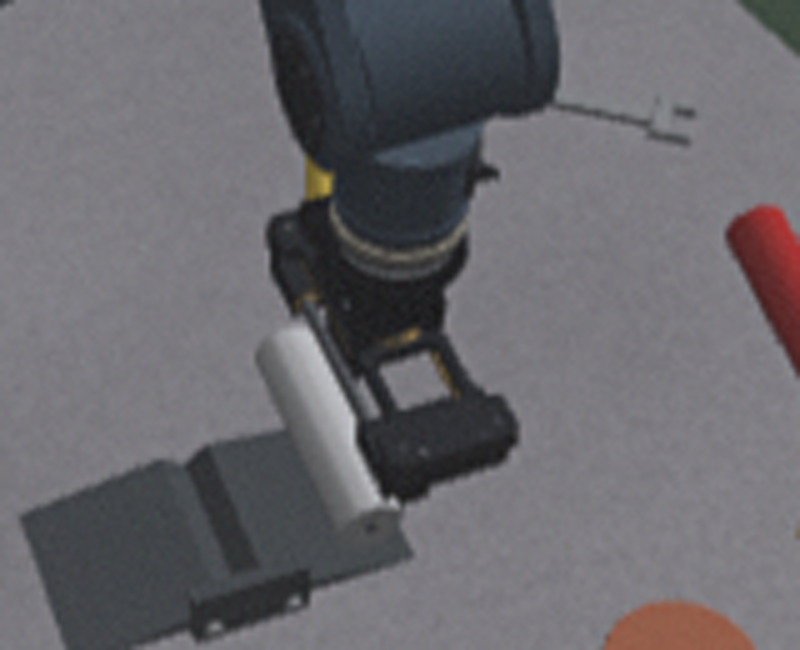

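The bar is climbing the ramp straight (lat 81, block x -30, force 4 N). Continue.

{"op": "step_arm", "data": {"motion": [[[0, 0, 0, -0.2, -3, 0.5, 87], [0, 0, 0, -0.3, -6, 1, 87], [0, 0, 0, -0.5, -9, 1.5, 87], [0, 0, 0, -0.6, -12, 2, 87], [0, 0, 0, -0.8, -15, 2.5, 87], [0, 0, 0, -0.9, -18, 3, 87], [0, 0, 0, -1.1, -21, 3.5, 87], [0, 0, 0, -1.2, -24, 4, 87], [0, 0, 0, -1.4, -27, 4.5, 87], [0, 0, 0, -1.6, -30, 5, 87], [0, 0, 0, -1.8, -33, 5.5, 87], [0, 0, 0, -1.9, -36, 6, 87]]]}}

```text
time_s: 12.63
position: [0.5729, 0.0624, 0.2018]
tcp_rot: [[-0.0, 0.056, 0.998], [0.0, 0.998, -0.056], [-1.0, 0.0, -0.0]]
force: [0.4, 3.6, 2.1]
opening: 1.001
```

{"op": "step_arm", "data": {"motion": [[[0, 0, 0, -0.1, -2, 0.4, 87], [0, 0, 0, -0.2, -4, 0.8, 87], [0, 0, 0, -0.3, -6, 1.2, 87], [0, 0, 0, -0.4, -8, 1.6, 87], [0, 0, 0, -0.5, -10, 2, 87], [0, 0, 0, -0.6, -12, 2.2, 87], [0, 0, 0, -0.7, -14, 2.4, 87], [0, 0, 0, -0.9, -16, 2.6, 87], [0, 0, 0, -1, -18, 2.8, 87], [0, 0, 0, -1.1, -19.5, 3, 87], [0, 0, 0, -1.2, -21, 3, 87]]]}}

```text
time_s: 13.55
position: [0.5717, 0.0415, 0.2048]
tcp_rot: [[-0.0, 0.056, 0.998], [0.0, 0.998, -0.056], [-1.0, 0.0, -0.0]]
force: [-0.1, 3.1, 1.1]
opening: 0.999
```

```bash
python3 look.py 10; python3 m.py 10
```

```text
13.55 [0.5717 0.0415 0.2048] [-0.1  3.1  1.1]
axis C [565.5  10.1] yaw -3.0 z 32.2 len 137.6 n 241 | block x,lat -30.8 24.2
```

View pics/s10.png

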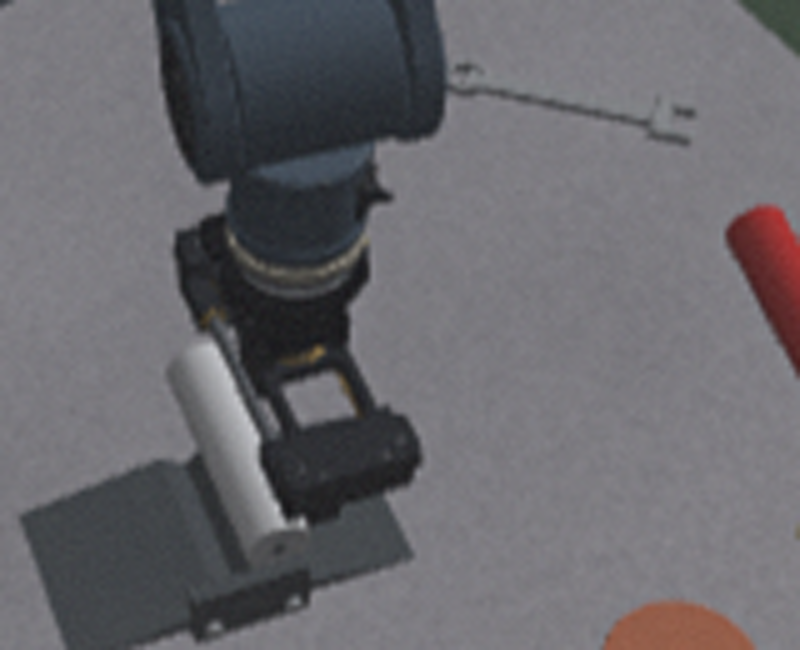

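Just short of the crest (lat 24). Slow push over it.

{"op": "step_arm", "data": {"motion": [[[0, 0, 0, -0.1, -1.5, 0.3, 87], [0, 0, 0, -0.2, -3, 0.5, 87], [0, 0, 0, -0.2, -4.5, 0.8, 87], [0, 0, 0, -0.3, -6, 1, 87], [0, 0, 0, -0.4, -7.5, 1, 87], [0, 0, 0, -0.5, -9, 1, 87], [0, 0, 0, -0.6, -10, 1, 87], [0, 0, 0, -0.6, -11, 1, 87], [0, 0, 0, -0.6, -12, 1, 87], [0, 0, 0, -0.6, -12, 1, 87], [0, 0, 0, -0.6, -12, 1, 87], [0, 0, 0, -0.6, -12, 1, 87]]]}}

```text
time_s: 14.6
position: [0.5711, 0.0296, 0.2057]
tcp_rot: [[-0.0, 0.056, 0.998], [-0.0, 0.998, -0.056], [-1.0, -0.0, -0.0]]
force: [-0.4, -0.3, -0.6]
opening: 1.0
```

```bash
python3 look.py 11; python3 m.py -10
```

```text
14.6 [0.5711 0.0296 0.2057] [-0.4 -0.3 -0.6]
axis C [563.1 -15.1] yaw -3.2 z 27.6 len 135.6 n 342 | block x,lat -31.8 -1.1
```

View pics/s11.png

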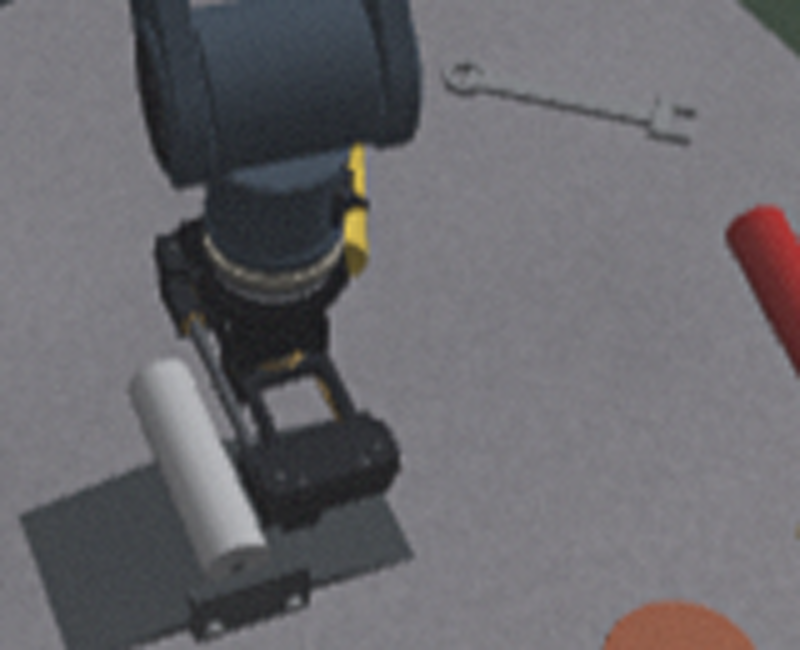

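The bar dropped into the groove, level (z 27.6, lat ≈ 0, 17 mm short). Back off, close, and go round to its near end.

{"op": "step_arm", "data": {"motion": [[[0, 0, 0, 0.5, 8, 3, 87], [0, 0, 0, 1, 15, 12, 87], [0, 0, 0, 1, 18, 35, 87], [0, 0, 0, 0, 18, 65, 60], [0, 0, 0, -10, 12, 85, 30], [0, 0, 0, -35, 0, 90, 0], [0, 0, 0, -65, -15, 90, 0], [0, 0, 0, -90, -30, 90, 0], [0, 0, 0, -103, -40, 90, 0], [0, 0, 0, -103, -40, 90, 0], [0, 0, 0, -103, -40, 90, 0], [0, 0, 0, -103, -40, 90, 0]]]}}

```text
time_s: 15.65
position: [0.4693, -0.0099, 0.2965]
tcp_rot: [[0.003, 0.056, 0.998], [-0.0, 0.998, -0.056], [-1.0, -0.0, 0.003]]
force: [-0.7, -0.3, 0.1]
opening: 0.404
```

```bash
python3 look.py 12; python3 m.py -15; python3 - <<'E'
from rig import bot
from h import *
c=bot.capture('top');crop(c,220,320,130,230,6,'pics/t12.png')
E
```

```text
15.65 [ 0.4693 -0.0099  0.2965] [-0.7 -0.3  0.1]
axis C [563.1 -14.6] yaw -3.3 z 27.2 len 136.2 n 337 | block x,lat -31.9 -0.6
```

View pics/s12.png

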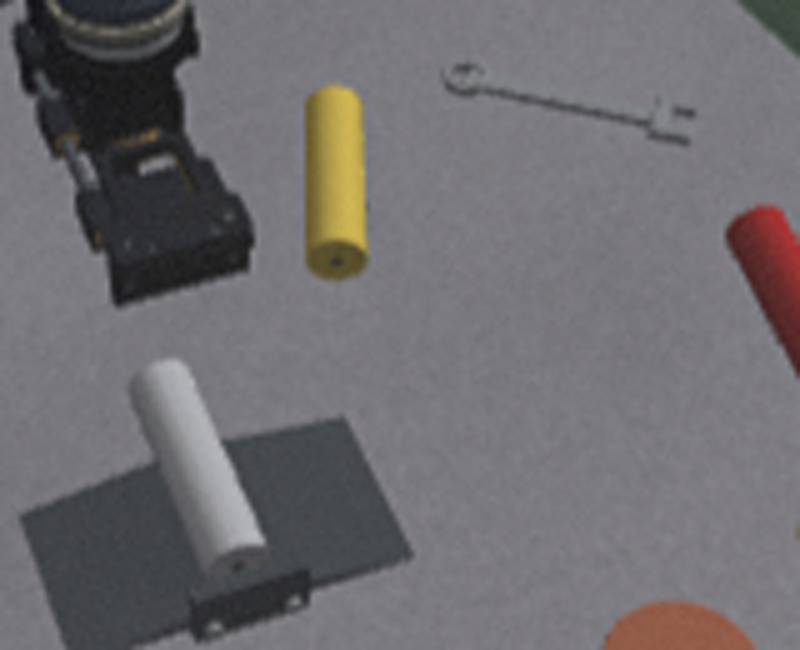

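{"op": "step_arm", "data": {"motion": [[[0, 0, 0, 0, 0, 0, 0], [0, 0, 0, 0, 0, 0, 0], [0, 0, 0, 0, 0, -20, 0], [0, 0, 0, 0, 0, -45, 0], [0, 0, 0, 0, 0, -70, 0], [0, 0, 0, 0, 0, -90, 0], [0, 0, 0, 0, 0, -96, 0], [0, 0, 0, 0, 0, -97, 0], [0, 0, 0, 0, 0, -97, 0]]]}}

```text
time_s: 16.5
position: [0.4684, -0.0102, 0.1987]
tcp_rot: [[-0.0, 0.056, 0.998], [0.0, 0.998, -0.056], [-1.0, 0.0, -0.0]]
force: [-0.2, -0.3, -0.4]
opening: 0.006
```

The picture shows the bar lying level in the groove, its far end short of the stop (crop (238,560)), and nothing else disturbed. Push along the groove axis at about 2 mm per row.

{"op": "step_arm", "data": {"motion": [[[0, 0, 0, 2, -0.1, 0, 0], [0, 0, 0, 4, -0.2, 0, 0], [0, 0, 0, 6, -0.3, 0, 0], [0, 0, 0, 8, -0.4, 0, 0], [0, 0, 0, 10, -0.5, 0, 0], [0, 0, 0, 12, -0.6, 0, 0], [0, 0, 0, 14, -0.7, 0, 0], [0, 0, 0, 16, -0.8, 0, 0], [0, 0, 0, 17.5, -0.9, 0, 0], [0, 0, 0, 19, -1, 0, 0], [0, 0, 0, 20.5, -1.1, 0, 0], [0, 0, 0, 22, -1.2, 0, 0]]]}}

```text
time_s: 17.5
position: [0.4873, -0.0109, 0.1985]
tcp_rot: [[-0.01, 0.056, 0.998], [0.002, 0.998, -0.056], [-1.0, 0.001, -0.01]]
force: [-8.2, -0.7, 4.8]
opening: 0.006
```

```bash
python3 look.py 13; python3 m.py -15
```

```text
17.5 [ 0.4873 -0.0109  0.1985] [-8.2 -0.7  4.8]
axis C [591.2 -16.8] yaw -3.9 z 27.5 len 90.0 n 229 | block x,lat -3.7 -1.3
```

View pics/s13.png

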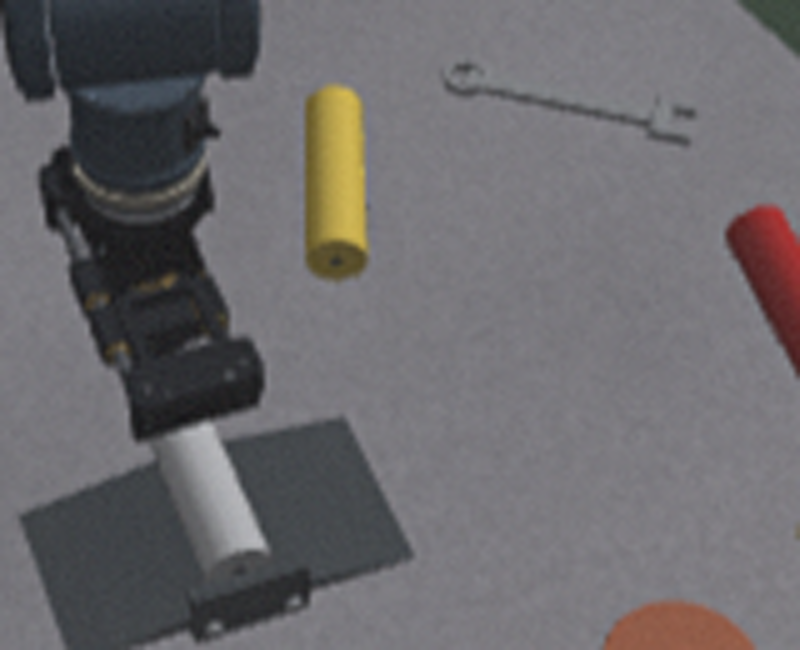

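The push shows 8 N with Fz +5 N. The upper, sloping part of the fingers is catching the bar's top rim, so part of the push goes downward. I'll back off, raise 14 mm so the fingertips do the pushing, and go again.

{"op": "step_arm", "data": {"motion": [[[0, 0, 0, -4, 0.2, 0, 0], [0, 0, 0, -10, 0.5, 0, 0], [0, 0, 0, -12, 0.6, 6, 0], [0, 0, 0, -12, 0.6, 14, 0], [0, 0, 0, -10, 0.5, 14, 0], [0, 0, 0, -7, 0.4, 14, 0], [0, 0, 0, -5, 0.3, 14, 0], [0, 0, 0, -3, 0.2, 14, 0], [0, 0, 0, -1, 0, 14, 0], [0, 0, 0, 1, 0, 14, 0], [0, 0, 0, 3, -0.1, 14, 0]]]}}

```text
time_s: 18.47
position: [0.4913, -0.0112, 0.2122]
tcp_rot: [[-0.007, 0.056, 0.998], [0.001, 0.998, -0.056], [-1.0, 0.001, -0.007]]
force: [-4.9, -0.6, 2.7]
opening: 0.003
```

{"op": "step_arm", "data": {"motion": [[[0, 0, 0, 1.5, -0.1, 0, 0], [0, 0, 0, 3, -0.2, 0, 0], [0, 0, 0, 4.5, -0.2, 0, 0], [0, 0, 0, 6, -0.3, 0, 0]]]}}

```text
time_s: 18.8
position: [0.4972, -0.0114, 0.2122]
tcp_rot: [[-0.007, 0.056, 0.998], [0.001, 0.998, -0.056], [-1.0, 0.001, -0.007]]
force: [-4.1, -0.2, 2.9]
opening: 0.005
```

```bash
python3 look.py 14; python3 m.py -15
```

```text
18.8 [ 0.4972 -0.0114  0.2122] [-4.1 -0.2  2.9]
axis C [595.  -16.8] yaw -3.4 z 27.4 len 97.6 n 254 | block x,lat 0.1 -1.1
```

View pics/s14.png

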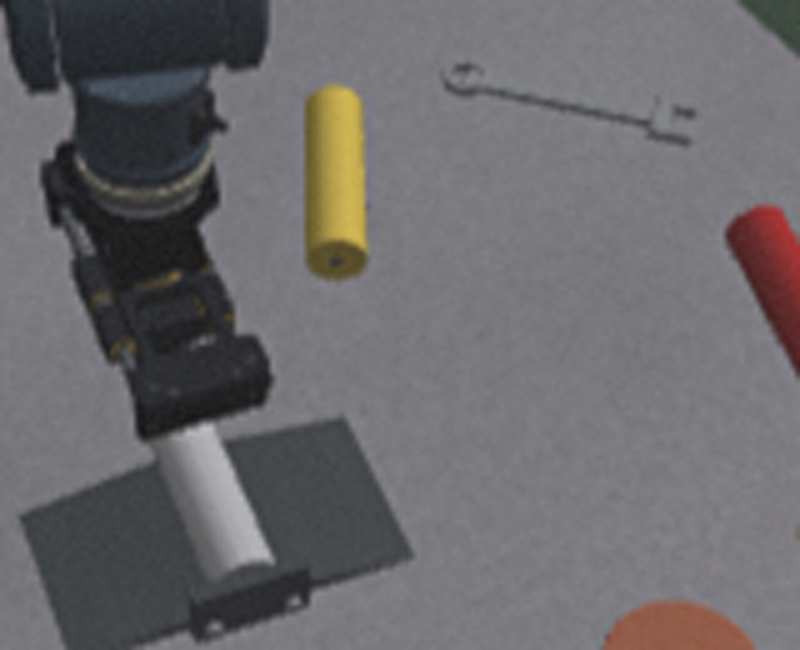

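Sliding at about 4 N. The gap to the stop is about 5 mm, so small steps while watching the force.

{"op": "step_arm", "data": {"motion": [[[0, 0, 0, 1, -0.1, 0, 0], [0, 0, 0, 2, -0.1, 0, 0], [0, 0, 0, 3, -0.2, 0, 0]]]}}

```text
time_s: 19.1
position: [0.5007, -0.0117, 0.2122]
tcp_rot: [[-0.006, 0.056, 0.998], [0.001, 0.998, -0.056], [-1.0, 0.001, -0.006]]
force: [-6.1, -0.0, 2.4]
opening: 0.005
```

{"op": "step_arm", "data": {"motion": [[[0, 0, 0, 0.7, 0, 0, 0], [0, 0, 0, 1.5, -0.1, 0, 0]]]}}

```text
time_s: 19.27
position: [0.5012, -0.0117, 0.2122]
tcp_rot: [[-0.009, 0.056, 0.998], [0.002, 0.998, -0.056], [-1.0, 0.001, -0.009]]
force: [-9.6, -0.8, 4.2]
opening: 0.006
```

{"op": "step_arm", "data": {"motion": [[[0, 0, 0, 0.7, 0, 0, 0], [0, 0, 0, 1.4, -0.1, 0, 0]]]}}

```text
time_s: 19.43
position: [0.5017, -0.0118, 0.2122]
tcp_rot: [[-0.012, 0.055, 0.998], [0.002, 0.998, -0.055], [-1.0, 0.001, -0.012]]
force: [-13.0, -0.9, 6.3]
opening: 0.007
```

The force climbs from 6 to 13 N with almost no travel, so it looks like the bar is against the stop. Look before retreating.

```bash
python3 look.py 15; python3 m.py -15; python3 - <<'E'
from h import *
c=dict(np.load('pics/last.npz'));crop(c,240,300,185,240,12,'pics/s15b.png')
E
```

```text
19.4333 [ 0.5017 -0.0118  0.2122] [-13.   -0.9   6.3]
axis C [599.1 -17.2] yaw -3.8 z 27.4 len 95.6 n 248 | block x,lat 4.1 -1.3
```

View pics/s15b.png

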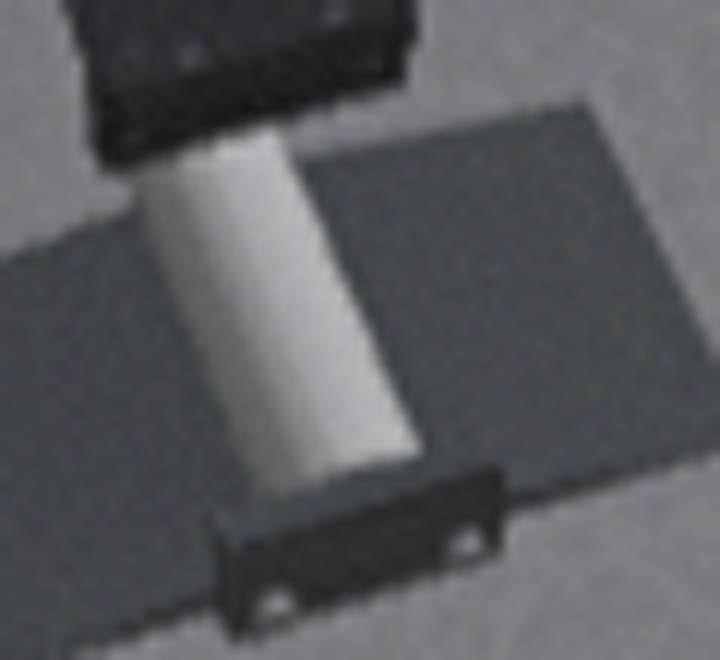

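No gap shows between the bar end and the stop plate (crop about (340,475)). Retreat straight back, then up and away.

{"op": "step_arm", "data": {"motion": [[[0, 0, 0, -2, 0.1, 0, 0], [0, 0, 0, -5, 0.3, 0, 0], [0, 0, 0, -12, 0.6, 0, 0], [0, 0, 0, -25, 1, 0, 0], [0, 0, 0, -35, 1, 15, 0], [0, 0, 0, -38, 0, 45, 0], [0, 0, 0, -38, -10, 80, 0], [0, 0, 0, -38, -40, 115, 0], [0, 0, 0, -38, -75, 135, 0], [0, 0, 0, -38, -110, 140, 0], [0, 0, 0, -38, -140, 140, 0], [0, 0, 0, -38, -150, 140, 0]]]}}

```text
time_s: 20.48
position: [0.4687, -0.1669, 0.3548]
tcp_rot: [[0.009, 0.06, 0.998], [-0.007, 0.998, -0.06], [-1.0, -0.006, 0.009]]
force: [-0.1, -0.5, -0.4]
opening: 0.008
```

{"op": "step_arm", "data": {"motion": [[[0, 0, 0, 0, -30, 10, 0], [0, 0, 0, 0, -60, 20, 0], [0, 0, 0, 0, -90, 20, 0], [0, 0, 0, 0, -100, 20, 0], [0, 0, 0, 0, -100, 20, 0], [0, 0, 0, 0, -100, 20, 0]]]}}

```text
time_s: 20.98
position: [0.4669, -0.2617, 0.3722]
tcp_rot: [[-0.0, 0.057, 0.998], [0.002, 0.998, -0.057], [-1.0, 0.001, -0.001]]
force: [-0.7, -0.4, -0.3]
opening: 0.007
```

```bash
python3 look.py 16; python3 m.py -15; python3 - <<'E'
from rig import bot
from h import *
c=bot.capture('top');cv2.imwrite('pics/t16f.png',cv2.cvtColor(c['frame'],cv2.COLOR_RGB2BGR));crop(c,225,305,140,220,7,'pics/t16.png')
a=cv2.imread('pics/scene0.png');f=bot.capture('scene');cv2.imwrite('pics/s16f.png',cv2.cvtColor(f['frame'],cv2.COLOR_RGB2BGR))
W=pts(c)*1000
w=W[140:220,225:305].reshape(-1,3)
E
```

```text
20.9833 [ 0.4669 -0.2617  0.3722] [-0.7 -0.4 -0.3]
axis C [578.9 -15.8] yaw -3.4 z 27.5 len 136.4 n 354 | block x,lat -16.1 -1.0
```

View pics/t16.png

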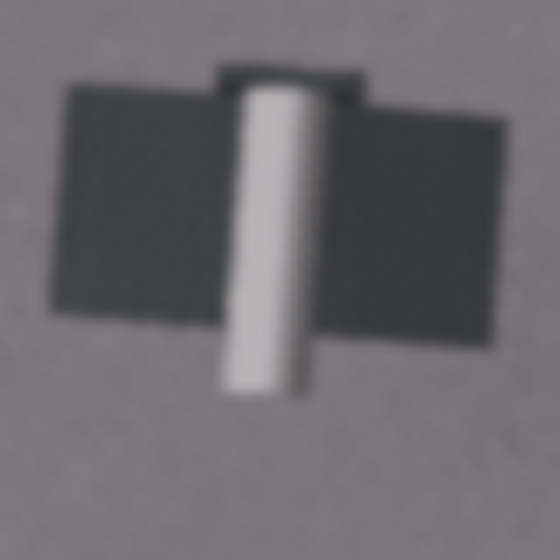

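View pics/s16f.png

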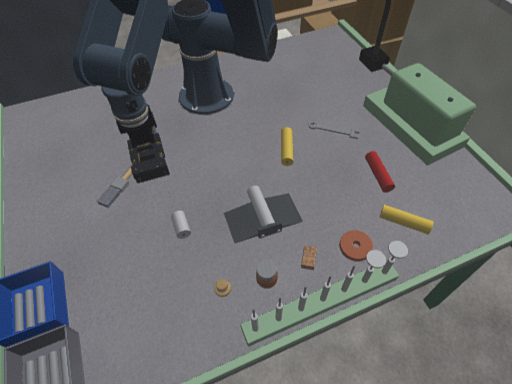

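View pics/s16.png

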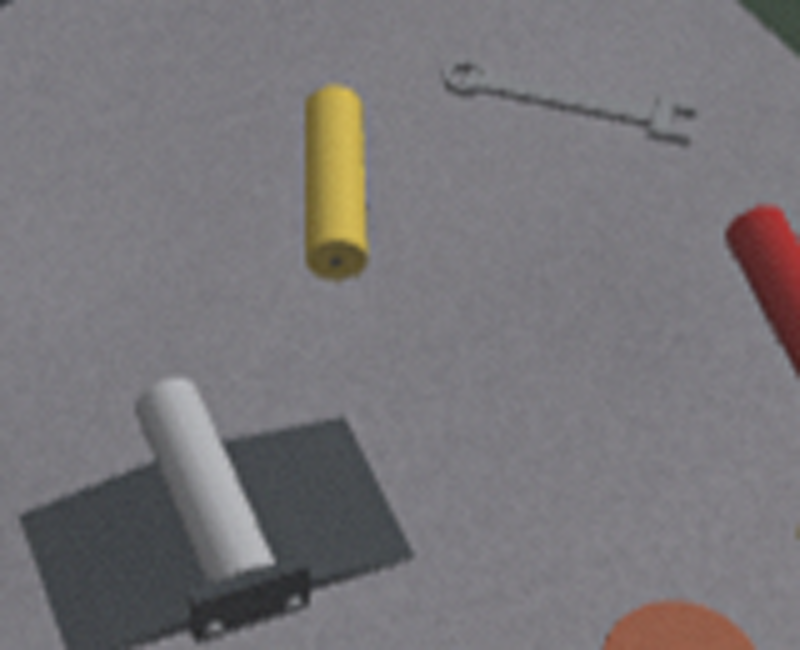

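Both views show the bar in the groove against the stop, at block x -16 (seat -15) and z 27.5. It overhangs by about 30 mm, and everything else is where it was. Handing in.

```bash
python3 - <<'E'
from rig import bot
print(bot.hand_in()); print(bot.read_state()['time_s'])
E
```

```text
the job is handed in; nothing more can be done
None
the job is handed in; nothing more can be done
```

The long bar is in the V-block's groove with its end against the stop, and the job is handed in at about 21 s. I rolled it along the bench, up the ramp and over the crest with the open fingers behind it. I then pushed it endways along the groove with the closed fingers.

**Last checks:**
- **Position:** the bar's middle measured at block x -16 mm (seat is -15), about 1 mm off the middle line and 27.5 mm above the bench (27.6 expected). Those differences are within the 2 mm calibration.
- **Against the stop:** the push force rose from 6 to 13 N with almost no travel, and no gap showed in the pictures.
- **Clear of everything:** the wrist force is near zero. By eye, the short bar and the other things look unmoved in the pictures.

**Not quite as planned:**
- **Extra push on the bench:** my first attempt to steer the bar while rolling did not work. Its middle would have been barely over the block's edge on the ramp, so I first pushed it about 18 mm endways on the bench, which the task did not ask for.
- **First push in the groove:** it showed 8 N with part of it directed downward, so I backed off, raised the fingertips 14 mm and finished the push. It then slid at about 4 to 5 N, still with some downward force.

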